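# Put the loose stock away in the push-latch box

### The job

Put the colour tubes and erasers that lie on the counter to the right of the low wooden box away in it: press its push latch down so that the cover springs free, swing the cover all the way open, lay every tube in the wide bay and every eraser in the narrow one. Then lower the cover gently, without slamming it, and press it down until the latch holds it fully shut. Leave everything else on the counter where it is.

Things in the scene. Friction and masses are not known exactly. Their poses are not given: they have to be found in the camera images.
- tube_a_c (a point): silver oil-colour tube with a cap, lying on the counter, body 34 wide, 25 high, 122 long (mm), 40 g; may be absent. Point: its centre, half-way up; its y axis runs along the tube, x across it; grip across the 34 mm.
- tube_b_c (a point): silver oil-colour tube with a cap, lying on the counter, body 34 wide, 25 high, 122 long (mm), 40 g; may be absent. Point: its centre, half-way up; its y axis runs along the tube, x across it; grip across the 34 mm.
- eraser_a_c (a point): eraser in a red card sleeve, 23 wide, 13 high, 56 long (mm), 25 g; may be absent. Point: its centre, half-way up; its y axis runs along it, x across; grip across the 23 mm.
- eraser_b_c (a point): eraser in a red card sleeve, 23 wide, 13 high, 56 long (mm), 25 g; may be absent. Point: its centre, half-way up; its y axis runs along it, x across; grip across the 23 mm.
- tube_bay (a point): centre of the lined floor of the wide bay, 22 mm above the counter, 150 (x) by 150 (y) mm inside (box axes: x from its front, where latch and tab are, to the hinge at the back; y left as seen from the front). Its rim is 31.5 mm above this floor, the divider 6 mm thick and 26 high. Box fixed to the counter, 166 x 248 mm outside, walls 8 mm. Two tubes fit side by side, each along x, 34 mm either side of this point in y.
- eraser_bay (a point): centre of the lined floor of the narrow bay, 22 mm above the counter; 150 (x) by 76 (y) mm inside, same axes. Two erasers fit lying along x, one behind the other, 34 mm either side of this point.
- cover_hinge (a point): middle of the cover's hinge line at the back of the box, 61 mm above the counter; axes of the box as for tube_bay, the hinge line is y. Fixed.
- cover_tab (a point): centre of the tab at the middle of the cover's front edge: a round bar along the hinge line, 16 mm across, 30 long, 188 mm from the hinge line, 22 mm ahead of the cover's edge on a 14 mm wide neck. Pinched by its two ends (30 mm, jaws closing along the hinge line) it can turn between the fingers as the cover swings. Its axes turn with the cover.
- cover (a joint): cover angle, rad: 0 shut, 0.1 to 0.4 once sprung free, 1.75 fully open, leaning back on its stop. 8 mm board, 163 x 248 mm, middle plane through hinge and tab; a stiff hinge (0.2 N m) holds it where it is left. Below 0.14 rad a spring pin pushes it up: press its front edge down (5 to 10 N) until it passes 0 and the hook snaps over it (goes to -0.015; latched it reads about 0.015).
- latch_pad (a point): middle of the top of the latch paddle, a ribbed dark metal plate 34 (x) by 38 (y) mm in front of the box, 78 mm to the right of the tab, about 40 mm above the counter. Press it straight down with the fingertips, 4 to 7 mm, 3 to 6 N, keeping on its middle or outer half: the hook stands 20 mm behind this point.
- latch (a joint): angle of the latch in rad: 0 at rest (sprung back when let go), 0.22 fully down; the cover is free from about 0.1 to 0.17.
- jar_white_lid: bystander: paint jar with a white lid, 67 mm across, 61 high, left of the box near the counter edge; origin at its underside. Leave.
- jar_far: bystander: paint jar with a white lid, 68 mm across, 61 high, behind and to the right of the box; origin at its underside. Leave.
- charcoal_carton: bystander: dark upright carton 38 x 38 x 150 mm, left of the box; origin at its underside. Leave.
Not all that is in view belongs to the job. Leave any turquoise or white look-alike of the part that bears eraser_a_c alone.

How it is judged:
On the way, in this order (a step that is already met when the one before it is completed fails the run):
1. the latch is pressed and the cover has sprung free (value of joint cover above 0.06 rad), for 0.1 s.
2. the cover stands fully open (value of joint cover above 1.62 rad), for 0.2 s.
3. with the cover open, every tube lies in the wide bay and every eraser in the narrow bay (value of joint cover above 1.2 rad and x of tube_a_c in the frame of tube_bay between -0.075 and 0.075 m and y of tube_a_c in the frame of tube_bay between -0.075 and 0.075 m and z of tube_a_c in the frame of tube_bay between -0.005 and 0.032 m and x of tube_b_c in the frame of tube_bay between -0.075 and 0.075 m and y of tube_b_c in the frame of tube_bay between -0.075 and 0.075 m and z of tube_b_c in the frame of tube_bay between -0.005 and 0.032 m and x of eraser_a_c in the frame of eraser_bay between -0.075 and 0.075 m and y of eraser_a_c in the frame of eraser_bay between -0.038 and 0.038 m and z of eraser_a_c in the frame of eraser_bay between -0.005 and 0.032 m and x of eraser_b_c in the frame of eraser_bay between -0.075 and 0.075 m and y of eraser_b_c in the frame of eraser_bay between -0.038 and 0.038 m and z of eraser_b_c in the frame of eraser_bay between -0.005 and 0.032 m), for 0.2 s.
4. the cover is lowered and latched shut (value of joint cover below 0.03 rad), for 0.2 s.
At the end, for the whole second after the job is handed in: Every tube present has its centre within the wide bay (150 x 150 mm) and every eraser within the narrow bay (150 x 76 mm), no more than 32 mm above the floor and at rest; the cover is latched shut (under 0.03 rad) with the latch sprung back (under 0.06 rad) (x of tube_a_c in the frame of tube_bay between -0.075 and 0.075 m and y of tube_a_c in the frame of tube_bay between -0.075 and 0.075 m and z of tube_a_c in the frame of tube_bay between -0.005 and 0.032 m and x of tube_b_c in the frame of tube_bay between -0.075 and 0.075 m and y of tube_b_c in the frame of tube_bay between -0.075 and 0.075 m and z of tube_b_c in the frame of tube_bay between -0.005 and 0.032 m and x of eraser_a_c in the frame of eraser_bay between -0.075 and 0.075 m and y of eraser_a_c in the frame of eraser_bay between -0.038 and 0.038 m and z of eraser_a_c in the frame of eraser_bay between -0.005 and 0.032 m and x of eraser_b_c in the frame of eraser_bay between -0.075 and 0.075 m and y of eraser_b_c in the frame of eraser_bay between -0.038 and 0.038 m and z of eraser_b_c in the frame of eraser_bay between -0.005 and 0.032 m and value of joint cover below 0.03 rad and value of joint latch below 0.06 rad and linear speed of each of tube_a, tube_b, eraser_a, eraser_b below 0.05 m/s); the robot touches nothing.
It fails at once if the cover is slammed (closing faster than 1.5 rad/s in the last 0.3 rad, about 0.28 m/s at the tab) (value of joint cover below 0.3 rad and velocity of joint cover below -1.5 rad/s).
It fails at once if a jar or the upright carton is moved by more than 5 cm (distance of any of jar_white_lid, jar_far, charcoal_carton from where it was at the start of the episode above 0.05 m).
Of tube_a, tube_b, eraser_a, eraser_b only 2 to 4 are there at a start; the rules pass over those that are not, and their reading is None.
At some moment in a run one of tube_a, tube_b, eraser_a, eraser_b may be knocked a few centimetres aside while the robot is not near it.
Once in a run the grip may slacken for a moment while it holds something.
It also fails if it takes over 210 s, if anything falls off the work surface, if the arm or the gripper's body presses on something with over 40 N, if the wrist force passes 120 N, or if a joint passes its speed limit or range.

### The arm

A 7-joint arm with a two-finger parallel gripper is mounted at the origin on a cart in front of the work surface, level with it; the furniture and walls round the work are solid. World frame = base frame: x ahead of the robot, y to its left, z up, the work surface at z = 0. Lengths are in m, angles in rad, forces in N, time in s.
With the tool pointing down it reaches from about 0.4 to 0.85 m from the base axis. Payload 10.4 kg.
Tool frame: the origin (TCP) lies midway between the tips of the shut fingers; the grasp point (between the pads) lies 19 mm behind it (r.grasp_offset is the distance from the TCP to the grasp point, in m); z points along the fingers, y is the line along which they close (so a half turn about z gives the same grasp; the last joint's range is limited). The gripper opens to 87 mm and grips with 3 to 60 N. Pads are 19 mm wide; open, the fingers measure 117 mm over their backs; the gripper's body (75 mm by 190 mm) begins 51 mm behind the grasp point.
Start: joints at [-1.17, 0.332, -0.065, 1.46, 0.022, 1.35, -0.088], TCP at [0.257, 0.57, 0.223] pointing down, gripper open.
Joint ranges: [-2.6, 2.6], [-0.5, 2.12], [-1.47, 1.34], [0.16, 2.42], [-1.27, 4.41], [0.06, 2.06], [-2.6, 2.6]. Speed limits (rad/s): [2.22, 2.22, 2.79, 2.79, 3.14, 3.14, 3.14].

### API

Orientations are given as a unit quaternion [x, y, z, w].
In Python, from bench import r gives the robot as it stands.
- The arm moves only by the tool drive_tool, never from a script. Its argument "moves" is a list that holds one entry, the list of rows, each a list of 7 numbers: the shift along the tool's x, y, z in m, then the turn, a rotation vector about the tool's x, y, z in rad, then the opening, from 0 (shut) to 1 (fully open). In form: [[[tx, ty, tz, ax, ay, az, jaw], ...]]. A call has 1 to 10 rows; each row shifts and turns the commanded pose from where the row before left it, along the tool's axes as they then stand; what a row does not reach is not made up. A row lasts 1/10 s, in which the tool goes at most 50 mm and 8.59 degrees, less where a joint would pass 70% of its speed; a pose out of reach is approached as far as the arm can. A call is refused whole if a number of a shift passes 0.05 or a number of a turn 0.15, either way. A call with a gripper value outside its range is refused whole. The fingers move at their own pace and stop on an object; "squeeze" is the grip in N (left out, the last holds). Time passes only in rows, so rows that do not move let the fingers close. It gives the time, the measured TCP pose, the force, the opening and the grip force at its end, in the units of the state.
- r.read_state(): the state, without advancing time (a new reading comes with each control period).
- r.camera(name): name is "scene" or "top" or "wrist"; returns the picture (400x640x3 uint8, red, green, blue); there is no depth.
- r.camera_info(name): a dict with "mtx" (3x3 intrinsics, pixels), "rvec" (rotation vector, rad) and "tvec" (3), from world to camera coordinates, as OpenCV has them; the wrist camera has in their place "T_tool_cam" (4x4, takes a point from camera to tool coordinates, whose origin is the TCP and whose axes are the flange's). Camera axes: x right, y down, z forward; pixel columns grow to the right and rows downward; lengths in m; the calibration is good to about 2 mm. A picture is of the moment at which its call begins: read the wrist's pose just before it. camera_info takes no time and is no camera call.
- r.close_job(): hands the job in; it is judged then, once.
Trained networks look in the newest picture that a camera, given by its name, has taken for a name from the list of things; names that differ only in an ending like _2 or _b are one class to them, and where a whole thing is asked for, a point or a joint stands for the part that bears it (a point fixed in the world has none). Each returns a list of dicts, best first, with "conf" (0 to 1); they miss things now and then, are a little off and sometimes report something else, mostly with a low value. They report only what shows in the picture. A call takes as long as a camera call. They do not tell look-alikes from the thing itself.
- r.find_in(camera, query): "bbox" ([left, top, right, bottom] in pixels, round what is visible of it).
- r.place_of(camera, query): "at" ([column, row] in pixels: a listed point, or the origin of a listed thing).
The state is a dict: "time": time; "joint_positions": joint angles; "joint_vel": joint speeds; "joint_torque": joint torques, N m; "ee_pos": TCP position; "eef_rot": TCP orientation; "ft_force": force on the tool from outside, world axes, zero at the start; "torque": the same for the moment, N m; "width": finger opening in m; "grip_force": force on a finger pad.
Only numpy, scipy, OpenCV 4.12 (cv2) and the standard library are available. Lean on these libraries where they do the work, as an engineer would, in place of code of your own. Each camera call takes 0.05 s, during which the arm holds its last target. There are 200 camera calls.

## Working session

There is one attempt and no reset: what is moved stays moved. The work goes in short steps, Python scripts to look and compute and a tool call to move; the robot and the scene stay as the last step left them, time stands still between calls to the robot, and variables do not carry over. Pictures are saved under pics/ and viewed, at most 14 in all, crops included, and the job is handed in when it is done.

Besides the shell and the picture viewer there is one more tool, called as a command line: name --argument value ..., lists and objects as JSON in quotes. drive_tool: Moves the arm, as the interface text tells. Its arguments: {"type":"object","properties":{"moves":{"type":"array"},"squeeze":{"type":"number"}},"required":["moves"]}

```bash
ls; mkdir -p pics; cat > h.py <<'E'
import numpy as np, cv2
from scipy.spatial.transform import Rotation as R
from bench import r
def cam(name):
    s=r.read_state(); i=r.camera_info(name); K=np.array(i["mtx"])
    if name=="wrist":
        T=np.eye(4);T[:3,:3]=R.from_quat(s["eef_rot"]).as_matrix();T[:3,3]=s["ee_pos"]
        T=T@np.array(i["T_tool_cam"]); return K,T[:3,:3],T[:3,3]
    M=cv2.Rodrigues(np.array(i["rvec"],float))[0]
    return K,M.T,-M.T@np.array(i["tvec"],float).ravel()
def pix2w(c,uv,z):
    K,Rm,o=c; d=Rm@np.linalg.solve(K,[uv[0],uv[1],1]); return o+d*(z-o[2])/d[2]
def w2pix(c,p):
    K,Rm,o=c; q=K@(Rm.T@(np.asarray(p)-o)); return q[:2]/q[2]
def snap(name,fn,crop=None,scale=1):
    c=cam(name); im=r.camera(name)[:,:,::-1]
    if crop: im=im[crop[1]:crop[3],crop[0]:crop[2]]
    if scale!=1: im=cv2.resize(im,None,fx=scale,fy=scale,interpolation=cv2.INTER_CUBIC)
    cv2.imwrite("pics/"+fn,im); return c
def totool(v):  # world vector -> tool axes
    return R.from_quat(r.read_state()["eef_rot"]).as_matrix().T@np.asarray(v)
E
python3 - <<'E'
from h import *
s=r.read_state(); print(s); print(r.grasp_offset)
print(R.from_quat(s["eef_rot"]).as_matrix().round(3))
for n in("top","scene"):
    c=snap(n,n+"1.png"); print(n,c[2])
    for q,z in(("tube_a_c",.0125),("eraser_a_c",.0065),("tube_bay",.022),("eraser_bay",.022),("cover_hinge",.061),("cover_tab",.061),("latch_pad",.04)):
        for d in r.place_of(n,q)[:4]: print(q,round(d["conf"],2),np.round(d["at"],1),pix2w(c,d["at"],z).round(4))
E
```

```text
pics
{'time': 0.0, 'joint_positions': array([-1.16961559,  0.33287106, -0.06468014,  1.46096518,  0.02163896,
        1.34988014, -0.0885365 ]), 'joint_vel': array([-1.31516675e-03, -8.33848524e-04, -1.44964797e-03,  9.47823346e-04,
       -1.03181502e-05,  7.75885060e-04, -1.14680785e-03]), 'joint_torque': array([-3.42747071e-04, -6.23283434e+01,  2.42859236e-02, -3.89876318e+01,
       -6.12948881e-02,  4.02751495e-02,  1.15424359e-04]), 'ee_pos': array([0.25687397, 0.56934382, 0.22174301]), 'eef_rot': array([ 2.10320640e-01,  9.77632200e-01, -7.07322419e-04, -9.54513399e-05]), 'ft_force': array([ 0.37549612, -0.24630762, -0.59611615]), 'torque': array([0.00697889, 0.00471102, 0.00395826]), 'grip_force': 0.0, 'width': 0.08729248515456456}
0.0187
[[-0.912  0.411 -0.   ]
 [ 0.411  0.912 -0.001]
 [-0.    -0.001 -1.   ]]
top [0.36173394 0.26298093 1.19269153]
eraser_a_c 0.56 [420.  170.8] [ 0.5755 -0.0042  0.0065]
eraser_a_c 0.52 [440.1 207.8] [ 0.4846 -0.0521  0.0065]
eraser_a_c 0.5 [450.9 161.2] [ 0.6004 -0.0811  0.0065]
eraser_bay 0.25 [407.3 222.2] [0.4476 0.0317 0.022 ]
cover_hinge 0.97 [274. 165.] [0.5753 0.3498 0.061 ]
cover_hinge 0.59 [211.4 252.1] [0.3722 0.4884 0.061 ]
cover_tab 0.6 [313.1 234. ] [0.4155 0.2572 0.061 ]
latch_pad 0.66 [344.9 231.1] [0.4239 0.1825 0.04  ]
scene [ 0.14218378 -0.28985175  0.78305199]
tube_a_c 0.26 [231.1 180.6] [0.3737 0.4863 0.0125]
eraser_a_c 0.69 [437.8 288.1] [ 0.6071 -0.0811  0.0065]
eraser_a_c 0.62 [403.  268.5] [0.5778 0.0012 0.0065]
eraser_a_c 0.53 [384.8 307. ] [ 0.479  -0.0481  0.0065]
eraser_a_c 0.42 [315.7 169.3] [0.5989 0.395  0.0065]
tube_bay 0.95 [290.3 190.8] [0.4855 0.3503 0.022 ]
eraser_bay 0.58 [330.4 208.5] [0.5381 0.237  0.022 ]
cover_hinge 0.63 [318.8 166.7] [0.5796 0.3507 0.061 ]
cover_tab 0.95 [281.4 215.3] [0.4072 0.2598 0.061 ]
latch_pad 0.86 [306.  237.5] [0.4278 0.1834 0.04  ]
```

View pics/top1.png

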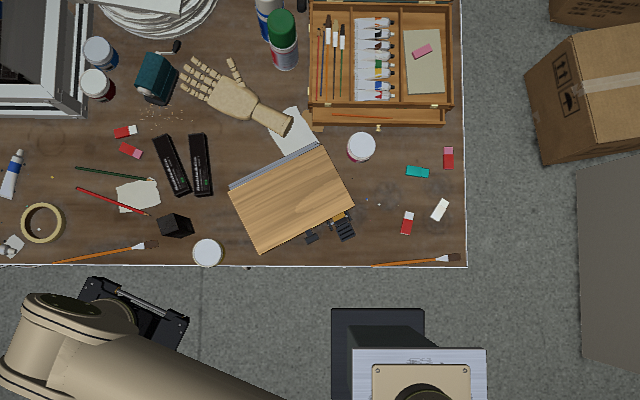

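View pics/scene1.png

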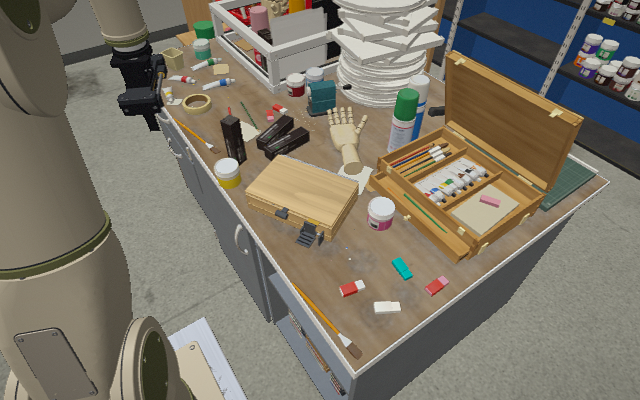

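The pictures show no tubes right of the box. At top (407,222) and (448,158) there are two red-sleeved erasers. Turquoise (417,171) and white (440,209) are look-alikes, and the red ones at (125,132) and (130,150) are left of the box, so they aren't part of the job. I'll start with the latch.

drive_tool --moves '[[[-0.031,-0.029,0,0,0,0,0],[-0.031,-0.029,0,0,0,0,0],[-0.031,-0.029,0,0,0,0,0],[-0.031,-0.029,0,0,0,0,0],[-0.031,-0.029,0,0,0,0,0],[-0.031,-0.029,0,0,0,0,0],[-0.031,-0.029,0,0,0,0,0],[-0.031,-0.029,0,0,0,0,0],[-0.031,-0.029,0,0,0,0,0],[-0.031,-0.029,0,0,0,0,0]]]'

```text
time: 1.8
ee_pos: [0.4208, 0.1763, 0.2228]
eef_rot: [0.21, 0.978, 0.0, 0.0]
ft_force: [0.6, -0.4, 0.2]
width: 0.0148
grip_force: 0.0
```

drive_tool --moves '[[[0,0,0,0,0,-0.134,0],[0,0,0,0,0,-0.134,0],[0,0,0,0,0,-0.134,0],[0,0,0,0,0,-0.134,0],[0,0,0,0,0,-0.134,0],[0,0,0,0,0,-0.134,0],[0,0,0,0,0,-0.134,0],[0,0,0,0,0,0,0]]]'

```text
time: 2.6
ee_pos: [0.4204, 0.1779, 0.2227]
eef_rot: [-0.255, 0.967, 0.0, 0.0]
ft_force: [-0.1, 1.1, -0.2]
width: 0.0004
grip_force: 0.0
```

```bash
python3 - <<'E'
from h import *
s=r.read_state(); print(s["time"],s["ee_pos"],R.from_quat(s["eef_rot"]).as_matrix().round(3),s["joint_positions"].round(2))
c=snap("wrist","w1.png")
for q,z in(("latch_pad",.04),("cover_tab",.061),("cover_hinge",.061)):
    for d in r.place_of("wrist",q)[:3]: print(q,round(d["conf"],2),np.round(d["at"],1),pix2w(c,d["at"],z).round(4))
E
```

```text
2.6 [0.42037072 0.1779358  0.22269758] [[-0.87  -0.494  0.   ]
 [-0.494  0.87   0.   ]
 [-0.     0.    -1.   ]] [-0.77 -0.06  0.26  1.9   0.01  1.3   1.57]
latch_pad 0.92 [319.6 188.1] [0.4236 0.1829 0.04  ]
cover_tab 0.74 [382.6 210.2] [0.4061 0.2579 0.061 ]
```

View pics/w1.png

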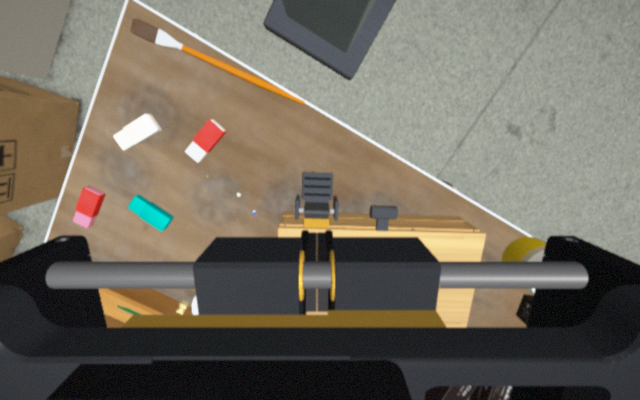

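The wrist view shows the latch plate at (320,188) and the tab at (383,210). I'm 5 mm outside the pad's middle, so I'll descend here.

drive_tool --moves '[[[0,0,0.045,0,0,0,0],[0,0.002,0.045,0,0,0,0],[0,0,0.045,0,0,0,0],[0,0,0.03,0,0,0,0],[0,0,0.01,0,0,0,0],[0,0,0.006,0,0,0,0],[0,0,0,0,0,0,0]]]'

```text
time: 3.5
ee_pos: [0.4199, 0.1799, 0.0422]
eef_rot: [-0.254, 0.967, 0.0, 0.0]
ft_force: [0.8, -0.3, 0.6]
width: 0.0007
grip_force: 0.0
```

drive_tool --moves '[[[0,0,0.003,0,0,0,0],[0,0,0.003,0,0,0,0],[0,0,0.002,0,0,0,0],[0,0,0,0,0,0,0],[0,0,0,0,0,0,0]]]'

```text
time: 4.0
ee_pos: [0.4195, 0.1798, 0.0342]
eef_rot: [-0.254, 0.967, 0.0, 0.0]
ft_force: [-3.7, -1.5, 6.7]
width: 0.0004
grip_force: 3.7
```

```bash
python3 - <<'E'
from h import *
snap("scene","s2.png",(200,100,440,280),3)
for n in("scene","top"):
    c=cam(n)
    if n=="top": r.camera("top")
    for d in r.place_of(n,"cover_tab")[:2]: print(n,d)
    for t in(0,.1,.2,.3,.4): print(t,w2pix(c,[.5753-.188*np.cos(t)*.87,.350-.188*np.cos(t)*.494,.061+.188*np.sin(t)]).round(0))
E
```

```text
scene {'at': [281.7, 208.5], 'conf': 0.79}
scene {'at': [289.2, 191.0], 'conf': 0.61}
0 [284. 215.]
0.1 [283. 210.]
0.2 [283. 204.]
0.3 [284. 197.]
0.4 [285. 190.]
top {'at': [312.0, 236.4], 'conf': 0.68}
0 [313. 236.]
0.1 [313. 235.]
0.2 [312. 233.]
0.3 [311. 231.]
0.4 [310. 228.]
```

View pics/s2.png

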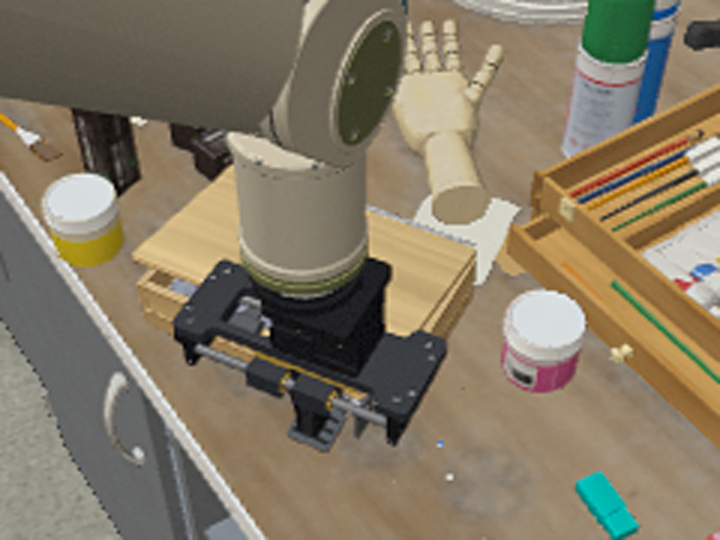

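The crop shows the cover's front edge lifted, with a gap at crop (180,290), so it is free. I'll lift and move over the tab.

drive_tool --moves '[[[0,0,-0.03,0,0,0,0],[0.003,0,-0.05,0,0,0,0],[0.003,0,-0.05,0,0,0,0],[0,0.0,-0.03,0,0,0,1],[0.004,0.038,-0.02,0,0,0,1],[0.004,0.036,0,0,0,0,1],[0,0,0,0,0,0,1],[0,0,0,0,0,0,1],[0,0,0,0,0,0,1]]]'

```text
time: 5.1
ee_pos: [0.3714, 0.2364, 0.2133]
eef_rot: [-0.254, 0.967, -0.0, 0.0]
ft_force: [0.4, -0.6, -0.3]
width: 0.0404
grip_force: 0.0
```

```bash
python3 - <<'E'
from h import *
s=r.read_state(); print(s["ee_pos"])
hx=np.array([.87,.494,0]);H=np.array([.5755,.350,.061])
def tab(t): return H-hx*.188*np.cos(t)+np.array([0,0,.188*np.sin(t)])
T=np.arange(0,.6,.005)
for n in("wrist","scene"):
    c=snap(n,n+"3.png")
    for d in r.place_of(n,"cover_tab")[:2]:
        e=[np.linalg.norm(w2pix(c,tab(t))-d["at"]) for t in T]; i=int(np.argmin(e)); print(n,d,T[i],round(e[i],1),tab(T[i]).round(4))
E
```

```text
[0.37135201 0.23644168 0.21333328]
wrist {'at': [319.6, 236.1], 'conf': 0.77} 0.115 3.9 [0.413  0.2577 0.0826]
```

View pics/wrist3.png

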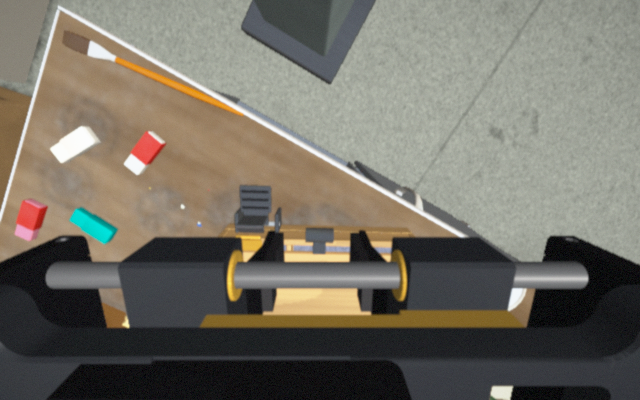

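The tab shows at (320,236), about 45 mm behind the TCP and at a height of about 84 mm. I'll go over it, straddle it and pinch.

drive_tool --moves '[[[-0.0225,-0.001,0,0,0,0,1],[-0.0225,0,0,0,0,0,1],[0,0,0.03,0,0,0,1],[0,0,0.03,0,0,0,1],[0,0,0.03,0,0,0,1],[0,0,0.03,0,0,0,1],[0,0,0.021,0,0,0,1],[0,0,0,0,0,0,1]]]'

```text
time: 6.1
ee_pos: [0.4091, 0.2569, 0.0698]
eef_rot: [-0.254, 0.967, -0.001, -0.002]
ft_force: [0.2, -0.1, -0.0]
width: 0.0873
grip_force: 0.0
```

```bash
python3 - <<'E'
from h import *
s=r.read_state(); print(s["ee_pos"],s["ft_force"],s["width"])
c=snap("scene","s4.png",(220,130,380,250),4)
for d in r.place_of("scene","cover_tab")[:2]: print(d)
print(w2pix(c,s["ee_pos"]),w2pix(c,s["ee_pos"]+[0,0,.019]))
E
```

```text
[0.40906482 0.25685132 0.06975756] [ 0.20242796 -0.12092822 -0.04327246] 0.08725490974253061
{'at': [284.8, 208.2], 'conf': 0.56}
[282.44756456 213.40052789] [281.87358773 208.23229181]
```

View pics/s4.png

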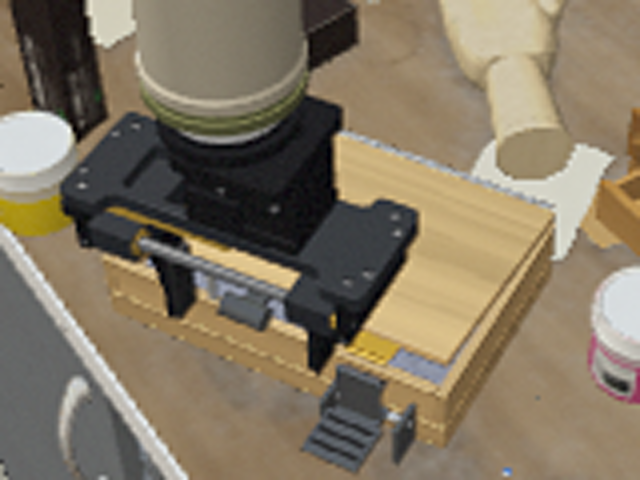

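The tab at crop (245,308) sits between the fingers, about 18–20 mm above the tips. I'll raise slightly and pinch.

drive_tool --moves '[[[-0.003,0,-0.005,0,0,0,1],[0,0,0,0,0,0,0.25],[0,0,0,0,0,0,0.25],[0,0,0,0,0,0,0.2],[0,0,0,0,0,0,0.2],[0,0,0,0,0,0,0.2],[0,0,0,0,0,0,0.2],[0,0,0,0,0,0,0.2]]]' --squeeze 20

```text
time: 7.0
ee_pos: [0.413, 0.2599, 0.0773]
eef_rot: [-0.254, 0.967, 0.0, -0.0]
ft_force: [-0.1, 0.4, -0.4]
width: 0.0388
grip_force: 0.0
```

drive_tool --moves '[[[0,0,0,0,0,0,0.1],[0,0,0,0,0,0,0],[0,0,0,0,0,0,0],[0,0,0,0,0,0,0]]]' --squeeze 20

```text
time: 7.4
ee_pos: [0.4117, 0.2622, 0.0774]
eef_rot: [-0.255, 0.967, 0.001, -0.0]
ft_force: [-5.3, 8.8, -1.0]
width: 0.0298
grip_force: 20.0
```

```bash
python3 - <<'E'
import numpy as np
L=.188
for t0 in (.13,):
    p=None
    for t in np.arange(t0,1.76,.09):
        q=np.array([L*np.cos(t),-L*np.sin(t)]) # tool x = -box x
        if p is not None: print(round(t,2),(q-p).round(4))
        p=q
E
```

```text
0.22 [-0.0029 -0.0167]
0.31 [-0.0044 -0.0163]
0.4 [-0.0059 -0.0159]
0.49 [-0.0073 -0.0153]
0.58 [-0.0086 -0.0146]
0.67 [-0.0099 -0.0137]
0.76 [-0.0111 -0.0128]
0.85 [-0.0122 -0.0117]
0.94 [-0.0132 -0.0106]
1.03 [-0.0141 -0.0094]
1.12 [-0.0149 -0.008 ]
1.21 [-0.0155 -0.0067]
1.3 [-0.0161 -0.0053]
1.39 [-0.0165 -0.0038]
1.48 [-0.0168 -0.0023]
1.57 [-0.0169 -0.0008]
1.66 [-0.0169  0.0007]
1.75 [-0.0168  0.0023]
```

The pads hold the tab at 29.8 mm. Swinging open along the arc in two parts.

drive_tool --moves '[[[-0.003,0.0025,-0.017,0,0,0,0],[-0.0045,0,-0.0165,0,0,0,0],[-0.006,0,-0.016,0,0,0,0],[-0.0075,0,-0.0155,0,0,0,0],[-0.0085,0,-0.0145,0,0,0,0],[-0.01,0,-0.0135,0,0,0,0],[-0.011,0,-0.013,0,0,0,0],[0,0,0,0,0,0,0]]]'

```text
time: 8.2
ee_pos: [0.4575, 0.2868, 0.1845]
eef_rot: [-0.254, 0.967, -0.0, 0.001]
ft_force: [1.9, -2.8, -1.0]
width: 0.0296
grip_force: 20.0
```

```bash
python3 - <<'E'
from h import *
s=r.read_state(); print(s["ee_pos"],s["ft_force"],s["width"])
d=s["ee_pos"]-[.5755,.35,.061]; print(d@[.87,.494,0],d@[-.494,.87,0],d[2])
E
```

```text
[0.45750168 0.28676136 0.18450004] [ 1.91977253 -2.849409   -1.00873422] 0.029633175168269923
-0.13389842105468922 0.003273552889486997 0.12350003531129239
```

drive_tool --moves '[[[-0.012,0,-0.0115,0,0,0,0],[-0.0135,0,-0.0105,0,0,0,0],[-0.0145,0,-0.009,0,0,0,0],[-0.015,0,-0.008,0,0,0,0],[-0.0155,0,-0.0065,0,0,0,0],[-0.016,0,-0.005,0,0,0,0],[-0.0165,0,-0.0035,0,0,0,0],[-0.017,0,-0.002,0,0,0,0],[-0.017,0,0,0,0,0,0],[0,0,0,0,0,0,0]]]'

```text
time: 9.2
ee_pos: [0.5787, 0.3511, 0.2397]
eef_rot: [-0.252, 0.968, -0.002, 0.001]
ft_force: [5.0, -9.9, 6.2]
width: 0.0294
grip_force: 20.0
```

drive_tool --moves '[[[-0.012,0,0.001,0,0,0,0],[-0.012,0,0.002,0,0,0,0],[-0.005,0,0.001,0,0,0,0],[0,0,0,0,0,0,0],[0,0,0,0,0,0,0]]]'

```text
time: 9.7
ee_pos: [0.6038, 0.3645, 0.2368]
eef_rot: [-0.252, 0.968, -0.002, 0.002]
ft_force: [7.3, -9.4, 8.4]
width: 0.0297
grip_force: 20.0
```

```bash
python3 - <<'E'
from h import *
s=r.read_state(); print(s["ee_pos"],s["ft_force"],s["width"])
d=s["ee_pos"]-[.5755,.35,.061]; print(d@[.87,.494,0],d@[-.494,.87,0],d[2])
E
```

```text
[0.60377506 0.36448291 0.23676834] [ 7.32740604 -9.41794428  8.42084889] 0.029679905227824
0.03175386334952995 -0.0013677483462248563 0.17576833882811133
```

θ is about 1.74, so the cover is against its stop. I'll nudge it, release, lift, and travel to the erasers.

drive_tool --moves '[[[-0.004,0,0.001,0,0,0,0],[0,0,0,0,0,0,0],[0,0,0,0,0,0,1],[0,0,0,0,0,0,1],[0,0,0,0,0,0,1],[0,0,-0.04,0,0,0,1],[0,0,-0.04,0,0,0,1],[0,0,0,0,0,0,1]]]'

```text
time: 10.5
ee_pos: [0.6047, 0.3719, 0.3204]
eef_rot: [-0.255, 0.967, 0.002, 0.004]
ft_force: [0.0, -0.0, 1.3]
width: 0.0699
grip_force: 0.0
```

drive_tool --moves '[[[0.032,-0.03,0,0,0,0,1],[0.032,-0.03,0,0,0,0,1],[0.032,-0.03,0,0,0,0,1],[0.032,-0.03,0,0,0,0,1],[0.032,-0.03,0,0,0,0,1],[0.032,-0.03,0,0,0,0,1],[0.032,-0.03,0.02,0,0,0,1],[0.032,-0.03,0.03,0,0,0,1],[0,0,0.03,0,0,0,1],[0,0,0,0,0,0,1]]]'

```text
time: 11.5
ee_pos: [0.4972, 0.0376, 0.2326]
eef_rot: [-0.254, 0.967, 0.0, -0.003]
ft_force: [-0.4, 0.7, 1.4]
width: 0.087
grip_force: 0.0
```

```bash
cat >> h.py <<'E'
def red(c,im,z=.0065):
    hsv=cv2.cvtColor(im,cv2.COLOR_RGB2HSV)
    m=(((hsv[:,:,0]<8)|(hsv[:,:,0]>172))&(hsv[:,:,1]>150)&(hsv[:,:,2]>90)).astype(np.uint8)
    for k in cv2.findContours(m,0,2)[0]:
        if cv2.contourArea(k)<120: continue
        P=np.array([pix2w(c,p[0].astype(float),.013)[:2] for p in k]).astype(np.float32)
        (ce,wh,a)=cv2.minAreaRect(P*1000); b=cv2.boxPoints((ce,wh,a))
        print("red",k.reshape(-1,2).mean(0).round(),np.round(ce),np.round(wh),round(a,1))
E
python3 - <<'E'
from h import *
s=r.read_state(); print(s["ee_pos"],s["joint_positions"].round(2))
for n in("top","scene","wrist"):
    c=cam(n); im=r.camera(n); cv2.imwrite(f"pics/{n}5.png",im[:,:,::-1]); print(n)
    for d in r.place_of(n,"eraser_a_c"): print(round(d["conf"],2),np.round(d["at"]),pix2w(c,d["at"],.0065).round(4))
    if n!="scene": red(c,im)
    for q in("tube_bay","eraser_bay"):
        for d in r.place_of(n,q)[:1]: print(q,round(d["conf"],2),np.round(d["at"]),pix2w(c,d["at"],.022).round(4))
a=cv2.imread("pics/top5.png")[100:280,220:480];b=cv2.imread("pics/wrist5.png")
cv2.imwrite("pics/both5.png",np.hstack([cv2.resize(a,None,fx=1.54,fy=1.54)[:270],cv2.resize(b,(400,250))[:,:].copy() if 0 else cv2.copyMakeBorder(cv2.resize(b,(400,250)),0,20,0,0,0)[:270]]))
E
```

```text
[0.49721112 0.03763217 0.23263425] [-0.53  0.04  0.38  1.79 -0.02  1.32  1.93]
top
0.7 [419. 169.] [ 0.5795 -0.0017  0.0065]
0.51 [442. 205.] [ 0.4923 -0.0574  0.0065]
tube_bay 0.73 [272. 208.] [0.4787 0.355  0.022 ]
eraser_bay 0.94 [321. 184.] [0.5379 0.2394 0.022 ]
scene
0.82 [386. 308.] [ 0.4786 -0.0521  0.0065]
0.71 [400. 270.] [0.5708 0.0024 0.0065]
0.63 [438. 286.] [ 0.6117 -0.0788  0.0065]
0.34 [228. 181.] [0.3677 0.4948 0.0065]
tube_bay 0.64 [292. 191.] [0.4882 0.3457 0.022 ]
eraser_bay 0.81 [330. 206.] [0.542  0.2461 0.022 ]
wrist
0.8 [262. 133.] [ 0.4851 -0.0536  0.0065]
0.7 [207. 202.] [ 0.6086 -0.0787  0.0065]
0.69 [267. 209.] [ 5.77e-01 -4.00e-04  6.50e-03]
red [210. 199.] [600. -75.] [24. 34.] 89.7
red [333. 130.] [440.  29.] [23. 33.] 76.5
eraser_bay 0.76 [424. 265.] [0.535  0.2356 0.022 ]
```

View pics/both5.png

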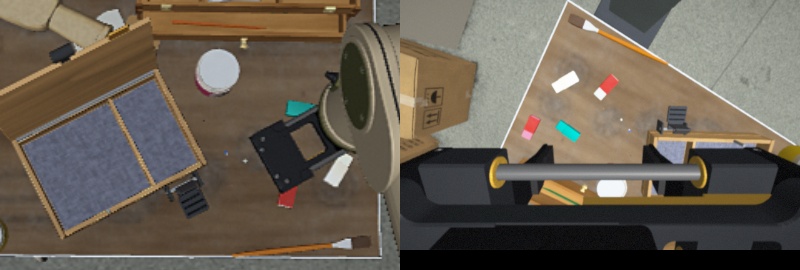

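The cover is open and both bays are empty, with the eraser bay about (0.539, 0.241). Candidates in the wrist picture: red/white (333,130), red/pink (210,199), turquoise (267,209), white (262,133). The two red-sleeved ones fit the description. I'll confirm them enlarged.

```bash
python3 - <<'E'
import cv2
im=cv2.imread("pics/wrist5.png")[105:235,185:365]
cv2.imwrite("pics/crop5.png",cv2.resize(im,None,fx=4,fy=4,interpolation=cv2.INTER_CUBIC))
E
```

```text
(no output)
```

View pics/crop5.png

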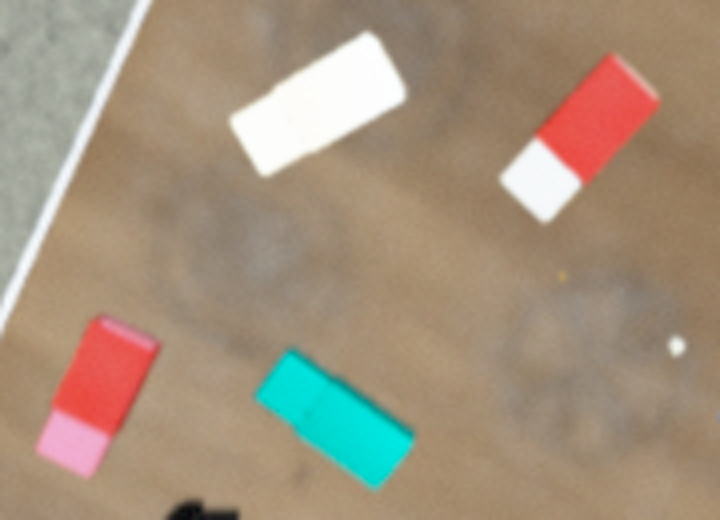

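The crop confirms two red-sleeved erasers, white-tipped at crop (578,139) and pink-tipped at (96,397). The white and turquoise look-alikes stay.

```bash
python3 - <<'E'
from h import *
c=cam("wrist"); f=lambda p:pix2w(c,[185+p[0]/4,105+p[1]/4],.013)
s=r.read_state(); M=R.from_quat(s["eef_rot"]).as_matrix()
for C in([(613,55),(658,98),(543,222),(500,180)],[(98,317),(160,345),(88,477),(38,450)]):
    P=[f(p) for p in C]; ce=sum(P)/4; ax=(P[0]+P[1]-P[2]-P[3])/2
    print(ce.round(4),"len",np.linalg.norm(ax).round(4),"wid",np.linalg.norm(P[0]-P[1]).round(4),"yaw",np.degrees(np.arctan2(ax[1],ax[0])).round(1),"in tool",(M.T@(ce-s["ee_pos"])).round(4),"axis in tool",np.degrees(np.arctan2(*(M.T@ax)[[1,0]])).round(1))
E
```

```text
[0.4485 0.0275 0.013 ] len 0.0543 wid 0.02 yaw 166.8 in tool [0.0501 0.0158 0.2233] axis in tool 42.7
[ 0.6073 -0.0742  0.013 ] len 0.0555 wid 0.0226 yaw 179.4 in tool [-0.0382 -0.1508  0.2233] axis in tool 30.1
```

drive_tool --moves '[[[0.025,0.008,0,0,0,0,0.65],[0.025,0.008,0,0,0,0,0.65],[0,0,0.03,0,0,0.149,0.65],[0,0,0.03,0,0,0.149,0.65],[0,0,0.03,0,0,0.149,0.65],[0,0,0.03,0,0,0.149,0.65],[0,0,0.03,0,0,0.149,0.65],[0,0,0,0,0,0,0.65]]]'

```text
time: 12.9
ee_pos: [0.4459, 0.027, 0.0832]
eef_rot: [0.116, 0.993, -0.001, -0.003]
ft_force: [0.1, -0.6, 0.4]
width: 0.0566
grip_force: 0.0
```

```bash
python3 - <<'E'
from h import *
s=r.read_state(); M=R.from_quat(s["eef_rot"]).as_matrix(); print(s["ee_pos"],s["width"],M.round(3),s["joint_positions"].round(2))
c=cam("wrist"); im=r.camera("wrist"); cv2.imwrite("pics/w6.png",im[:,:,::-1]); red(c,im)
for d in r.place_of("wrist","eraser_a_c"):
    p=pix2w(c,d["at"],.0065); print(round(d["conf"],2),np.round(d["at"]),p.round(4),(M.T@(p-s["ee_pos"])).round(4))
E
```

```text
[0.44590277 0.02701103 0.0832198 ] 0.05660628174882511 [[-0.973  0.231 -0.006]
 [ 0.231  0.973 -0.002]
 [ 0.005 -0.003 -1.   ]] [-0.52  0.07  0.37  2.09 -0.03  0.99  1.2 ]
red [324. 197.] [440.  30.] [23. 34.] 76.7
0.83 [242. 265.] [ 0.482  -0.0522  0.0065] [-0.0538 -0.0685  0.0766]
```

View pics/w6.png

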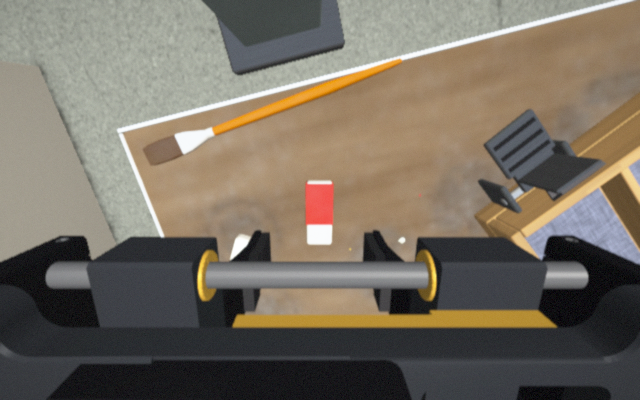

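The eraser is aligned and centred at (319,213). Descending and gripping.

drive_tool --moves '[[[-0.002,0,0.03,0,0,0,0.65],[0,0,0.03,0,0,0,0.65],[0,0,0.019,0,0,0,0.65],[0,0,0,0,0,0,0],[0,0,0,0,0,0,0],[0,0,0,0,0,0,0],[0,0,0,0,0,0,0],[0,0,0,0,0,0,0],[0,0,0,0,0,0,0]]]' --squeeze 25

```text
time: 13.9
ee_pos: [0.4508, 0.0273, 0.0079]
eef_rot: [0.115, 0.993, 0.0, 0.001]
ft_force: [-0.7, 0.8, 7.0]
width: 0.0225
grip_force: 25.0
```

drive_tool --moves '[[[0,0,-0.03,0,0,0,0],[0,0,-0.04,0,0,0,0],[0,0,-0.04,0,0,0,0],[0,0,-0.02,0,0,-0.149,0],[0,0,0,0,0,-0.149,0],[0,0,0,0,0,-0.149,0],[0,0,0,0,0,-0.149,0],[0,0,0,0,0,-0.149,0],[0,0,0,0,0,0,0]]]'

```text
time: 14.8
ee_pos: [0.4502, 0.027, 0.1372]
eef_rot: [-0.256, 0.967, 0.0, 0.0]
ft_force: [-0.3, 0.2, -0.9]
width: 0.0225
grip_force: 25.0
```

```bash
cat >> h.py <<'E'
hx=np.array([.87,.494,0]);hy=np.array([-.494,.87,0]);EB=np.array([.539,.241,.022])
def rel(off):
    s=r.read_state(); M=R.from_quat(s["eef_rot"]).as_matrix(); print(s["time"],s["ee_pos"].round(4),s["width"],s["ft_force"].round(1),s["joint_positions"].round(2)); print(M.round(3))
    t=EB+hx*off; print("to target in tool",(M.T@(t-s["ee_pos"])).round(4))
E
python3 -c "
from h import *; rel(-.034)"
```

```text
14.8 [0.4502 0.027  0.1372] 0.022541213511859334 [-0.3  0.2 -0.9] [-0.53  0.    0.37  2.03 -0.    1.11  1.93]
[[-0.869 -0.494  0.   ]
 [-0.494  0.869  0.   ]
 [-0.     0.    -1.   ]]
to target in tool [-0.1489  0.1422  0.1153]
```

drive_tool --moves '[[[-0.03,0.0285,0,0,0,0,0],[-0.03,0.0285,0,0,0,0,0],[-0.03,0.0285,0,0,0,0,0],[-0.03,0.0285,0,0,0,0,0],[-0.029,0.028,0,0,0,0,0],[0,0,0.03,0,0,0,0],[0,0,0.03,0,0,0,0],[0,0,0,0,0,0,0]]]'

```text
time: 15.6
ee_pos: [0.5076, 0.2229, 0.0734]
eef_rot: [-0.252, 0.968, -0.001, -0.003]
ft_force: [-0.3, -0.8, 0.9]
width: 0.0223
grip_force: 25.0
```

```bash
python3 -c "
from h import *; rel(-.034); snap('wrist','w7.png')"
```

```text
15.6 [0.5076 0.2229 0.0734] 0.02230124593767481 [-0.3 -0.8  0.9] [-0.69  0.32  0.23  1.82 -0.08  1.02  1.65]
[[-0.872 -0.489 -0.006]
 [-0.489  0.872 -0.004]
 [ 0.007 -0.    -1.   ]]
to target in tool [-0.0025  0.0003  0.0514]
```

View pics/w7.png

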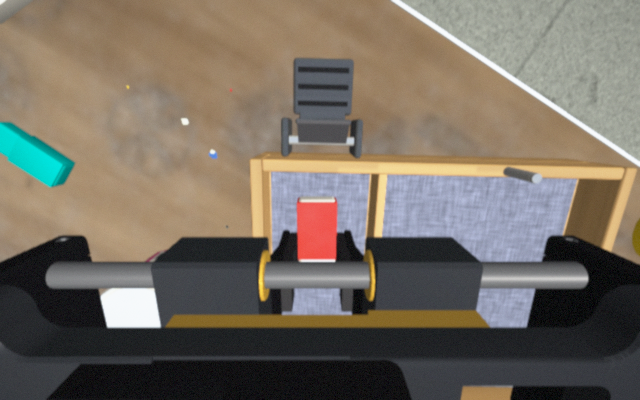

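The eraser hangs centred in the narrow bay, with the wall at col 265, the divider at 377 and the eraser at 318. Lower it and release with a partial opening.

drive_tool --moves '[[[0,0,0.02,0,0,0,0],[0,0,0.015,0,0,0,0],[0,0,0.005,0,0,0,0],[0,0,0,0,0,0,0],[0,0,0,0,0,0,0.4],[0,0,0,0,0,0,0.4],[0,0,0,0,0,0,0.4],[0,0,-0.03,0,0,0,0.4],[0,0,-0.04,0,0,0,0.4],[0,0,-0.04,0,0,0,0.65]]]'

```text
time: 16.65
ee_pos: [0.5099, 0.2237, 0.1486]
eef_rot: [-0.254, 0.967, -0.0, -0.0]
ft_force: [0.1, -0.5, 0.9]
width: 0.0378
grip_force: 0.0
```

```bash
python3 - <<'E'
from h import *
rel(.028)
s=r.read_state();M=R.from_quat(s["eef_rot"]).as_matrix()
for n in("top","scene","wrist"):
    c=cam(n); im=r.camera(n); cv2.imwrite(f"pics/{n}8.png",im[:,:,::-1]); print(n); red(c,im)
    for d in r.place_of(n,"eraser_b_c"): 
        p=pix2w(c,d["at"],.0065); print(round(d["conf"],2),np.round(d["at"]),p.round(4),(M.T@(p-s["ee_pos"])).round(3))
E
```

```text
16.65 [0.5099 0.2237 0.1486] 0.03784609274276871 [ 0.1 -0.5  0.9] [-0.7   0.24  0.24  1.75 -0.06  1.16  1.64]
[[-0.871 -0.492 -0.   ]
 [-0.492  0.871 -0.   ]
 [ 0.    -0.    -1.   ]]
to target in tool [-0.0619  0.0008  0.1266]
top
red [447. 159.] [600. -72.] [25. 36.] 88.9
scene
red [436. 286.] [599. -76.] [39. 24.] 0.7
0.64 [323. 214.] [0.5195 0.2425 0.0065] [-0.018  0.012  0.142]
wrist
red [318. 188.] [504. 220.] [36. 22.] 28.9
red [ 18. 126.] [598. -70.] [38. 32.] 0.8
0.7 [319. 196.] [0.5145 0.2282 0.0065] [-0.006  0.002  0.142]
```

drive_tool --moves '[[[0.0077,-0.0384,0,0,0,0,0.65],[0.0077,-0.0384,0,0,0,0,0.65],[0.0077,-0.0384,0,0,0,0,0.65],[0.0077,-0.0384,0,0,0,0,0.65],[0.0077,-0.0384,0,0,0,0,0.65],[0.0077,-0.0384,0,0,0,0,0.65],[0.0077,-0.0384,0,0,0,0,0.65],[0.0077,-0.0384,0,0,0,0,0.65],[0,0,0,0,0,0,0.65]]]'

```text
time: 17.85
ee_pos: [0.6072, -0.0808, 0.1458]
eef_rot: [-0.251, 0.968, -0.001, -0.001]
ft_force: [-0.5, -0.5, 0.8]
width: 0.0567
grip_force: 0.0
```

drive_tool --moves '[[[0,0,0.02,0,0,0.131,0.65],[0,0,0.02,0,0,0.131,0.65],[0,0,0.02,0,0,0.131,0.65],[0,0,0.01,0,0,0.131,0.65],[0,0,0,0,0,0,0.65]]]'

```text
time: 18.35
ee_pos: [0.6057, -0.0733, 0.0742]
eef_rot: [0.006, 1.0, -0.0, -0.003]
ft_force: [-0.1, 0.7, 0.0]
width: 0.0568
grip_force: 0.0
```

```bash
python3 - <<'E'
from h import *
rel(.028)
s=r.read_state();M=R.from_quat(s["eef_rot"]).as_matrix()
c=cam("wrist"); im=r.camera("wrist"); cv2.imwrite("pics/w9.png",im[:,:,::-1]); red(c,im)
p=np.array([.6073,-.0742,.0065]); print((M.T@(p-s["ee_pos"])).round(4))
E
```

```text
18.35 [ 0.6057 -0.0733  0.0742] 0.056843871320477836 [-0.1  0.7  0. ] [-0.34  0.46  0.49  1.69 -0.24  1.06  1.78]
[[-1.     0.012 -0.005]
 [ 0.012  1.    -0.   ]
 [ 0.005 -0.    -1.   ]]
to target in tool [0.0459 0.3277 0.0523]
red [314. 206.] [600. -76.] [35. 22.] 0.4
[-0.0019 -0.0008  0.0677]
```

View pics/w9.png

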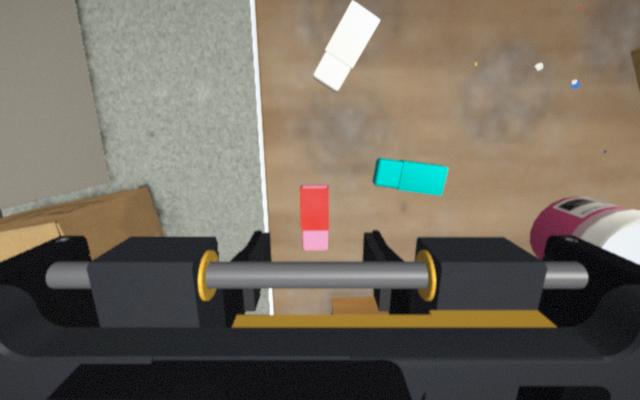

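The pink-tipped eraser is at (314,217) between the fingers, and the jar at (600,235) is clear. Gripping.

drive_tool --moves '[[[-0.002,-0.002,0.03,0,0,0,0.65],[0,0,0.03,0,0,0,0.65],[0,0,0.01,0,0,0,0.65],[0,0,0,0,0,0,0],[0,0,0,0,0,0,0],[0,0,0,0,0,0,0],[0,0,0,0,0,0,0],[0,0,0,0,0,0,0],[0,0,0,0,0,0,0]]]' --squeeze 25

```text
time: 19.3
ee_pos: [0.61, -0.0758, 0.0078]
eef_rot: [0.005, 1.0, 0.0, 0.0]
ft_force: [-1.7, 0.8, 4.8]
width: 0.0224
grip_force: 25.0
```

drive_tool --moves '[[[0,0,-0.03,0,0,0,0],[0,0,-0.04,0,0,0,0],[0,0,-0.04,0,0,0,0],[0,0,-0.03,0,0,-0.131,0],[0,0,0,0,0,-0.131,0],[0,0,0,0,0,-0.131,0],[0,0,0,0,0,-0.131,0],[0,0,0,0,0,0,0]]]'

```text
time: 20.1
ee_pos: [0.6095, -0.0759, 0.1472]
eef_rot: [-0.255, 0.967, 0.0, 0.0]
ft_force: [-1.0, -0.4, -0.9]
width: 0.0228
grip_force: 25.0
```

```bash
python3 -c "
from h import *; rel(.028)"
```

```text
20.1 [ 0.6095 -0.0759  0.1472] 0.022824254151203743 [-1.  -0.4 -0.9] [-0.29  0.37  0.42  1.61 -0.16  1.19  2.26]
[[-0.87  -0.494  0.   ]
 [-0.494  0.87   0.   ]
 [-0.     0.    -1.   ]]
to target in tool [-0.1231  0.3104  0.1253]
```

drive_tool --moves '[[[-0.0154,0.0388,0,0,0,0,0],[-0.0154,0.0388,0,0,0,0,0],[-0.0154,0.0388,0,0,0,0,0],[-0.0154,0.0388,0,0,0,0,0],[-0.0154,0.0388,0,0,0,0,0],[-0.0154,0.0388,0,0,0,0,0],[-0.0154,0.0388,0,0,0,0,0],[-0.0154,0.0388,0,0,0,0,0],[0,0,0.03,0,0,0,0],[0,0,0.03,0,0,0,0]]]'

```text
time: 21.1
ee_pos: [0.5641, 0.2573, 0.0869]
eef_rot: [-0.254, 0.967, 0.0, 0.001]
ft_force: [-0.1, -1.0, -0.7]
width: 0.0223
grip_force: 25.0
```

```bash
python3 -c "
from h import *; rel(.028); snap('wrist','w10.png')"
```

```text
21.1 [0.5641 0.2573 0.0869] 0.022321971305530656 [-0.1 -1.  -0.7] [-0.71  0.43  0.26  1.65 -0.12  1.08  1.67]
[[-0.871 -0.491  0.001]
 [-0.491  0.871  0.001]
 [-0.002  0.    -1.   ]]
to target in tool [ 0.002  -0.0018  0.0649]
```

View pics/w10.png

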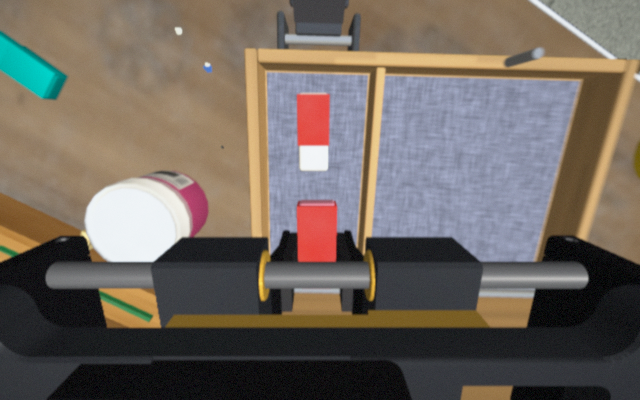

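Eraser A lies at (313,132) and B hangs behind it, centred. Lower, release, and rise.

drive_tool --moves '[[[0.001,-0.0015,0.02,0,0,0,0],[0,0,0.02,0,0,0,0],[0,0,0.014,0,0,0,0],[0,0,0,0,0,0,0],[0,0,0,0,0,0,0.4],[0,0,0,0,0,0,0.4],[0,0,0,0,0,0,0.4],[0,0,-0.03,0,0,0,0.4],[0,0,-0.04,0,0,0,0.4],[0,0,-0.04,0,0,0,0.4]]]'

```text
time: 22.15
ee_pos: [0.5639, 0.2531, 0.1449]
eef_rot: [-0.254, 0.967, 0.0, 0.0]
ft_force: [1.5, 0.5, -0.1]
width: 0.0344
grip_force: 0.0
```

drive_tool --moves '[[[0.02,0,-0.045,0,0,0,0.65],[0.02,0,-0.045,0,0,0,0.65],[0.02,0,-0.045,0,0,0,0.65],[0,0.0,-0.035,0,0,0,0.65],[0,0,0,0,0,0,0.65]]]'

```text
time: 22.65
ee_pos: [0.5133, 0.2241, 0.3196]
eef_rot: [-0.254, 0.967, 0.002, 0.005]
ft_force: [0.1, 0.4, 0.1]
width: 0.0559
grip_force: 0.0
```

```bash
python3 - <<'E'
from h import *
rel(0)
c=cam("wrist"); im=r.camera("wrist"); cv2.imwrite("pics/w11.png",im[:,:,::-1])
for n in("scene","top"):
    c=cam(n); a=r.camera(n); cv2.imwrite(f"pics/{n}11.png",a[:,:,::-1])
    for d in r.place_of(n,"cover_tab"): print(n,d)
    for q in("tube_a_c","eraser_a_c"):
        for d in r.place_of(n,q): print(q,round(d["conf"],2),np.round(d["at"]))
    for t in(1.6,1.7,1.75): print(t,w2pix(c,[.5755-.188*np.cos(t)*.87,.350-.188*np.cos(t)*.494,.061+.188*np.sin(t)]).round(1))
b=cv2.imread("pics/scene11.png")[110:270,220:400]
cv2.imwrite("pics/c11.png",np.hstack([cv2.resize(b,(450,400)),cv2.resize(im[:,:,::-1],(350,219))[:,:] if 0 else cv2.copyMakeBorder(cv2.resize(im[:,:,::-1],(350,219)),0,181,0,0,0)]))
E
```

```text
22.65 [0.5133 0.2241 0.3196] 0.05593689038835192 [0.1 0.4 0.1] [-0.75  0.14  0.29  1.5  -0.04  1.5   1.63]
[[-0.871 -0.491  0.008]
 [-0.491  0.871  0.006]
 [-0.01   0.001 -1.   ]]
to target in tool [-0.0277  0.0018  0.2979]
scene {'at': [323.4, 103.1], 'conf': 0.68}
eraser_a_c 0.89 [388. 307.]
eraser_a_c 0.58 [335. 198.]
eraser_a_c 0.53 [401. 267.]
eraser_a_c 0.38 [290. 192.]
1.6 [318.4 108. ]
1.7 [321.8 104.5]
1.75 [323.4 103. ]
top {'at': [262.2, 133.3], 'conf': 0.61}
eraser_a_c 0.58 [314. 176.]
eraser_a_c 0.5 [419. 170.]
eraser_a_c 0.45 [440. 204.]
1.6 [265.5 144.5]
1.7 [261.  136.4]
1.75 [258.8 132.5]
```

View pics/c11.png

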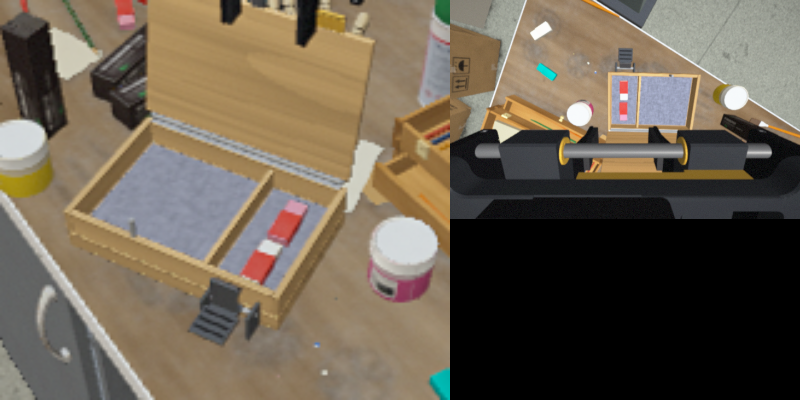

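Both erasers lie in the narrow bay, at crop (290,222) and (262,262), and the cover is at 1.75. No tube is present, so I'll go back to the tab.

drive_tool --moves '[[[-0.037,0.02,0,0,0,0,0.65],[-0.037,0.02,0,0,0,0,0.65],[-0.037,0.02,0,0,0,0,0.65],[-0.0385,0.019,0,0,0,0,0.65],[0,0,0,0,0,0,0.65],[0,0,0,0,0,0,0.65]]]'

```text
time: 23.7
ee_pos: [0.6032, 0.3665, 0.311]
eef_rot: [-0.255, 0.967, -0.001, -0.001]
ft_force: [-0.2, -0.9, 1.5]
width: 0.0564
grip_force: 0.0
```

```bash
python3 - <<'E'
from h import *
s=r.read_state();M=R.from_quat(s["eef_rot"]).as_matrix(); print(s["ee_pos"],M.round(3))
print((M.T@(np.array([.6047,.3665,.234])-s["ee_pos"])).round(4))
E
```

```text
[0.60319322 0.36653447 0.31097199] [[-0.87  -0.492 -0.002]
 [-0.492  0.87  -0.002]
 [ 0.003 -0.001 -1.   ]]
[-0.0015 -0.0007  0.077 ]
```

drive_tool --moves '[[[-0.001,-0.001,0.03,0,0,0,0.65],[0,0,0.03,0,0,0,0.65],[0,0,0.016,0,0,0,0.65],[0,0,0,0,0,0,0],[0,0,0,0,0,0,0],[0,0,0,0,0,0,0],[0,0,0,0,0,0,0],[0,0,0,0,0,0,0],[0,0,0,0,0,0,0]]]' --squeeze 20

```text
time: 24.6
ee_pos: [0.6055, 0.3651, 0.2387]
eef_rot: [-0.254, 0.967, -0.0, 0.001]
ft_force: [1.3, -2.5, 6.5]
width: 0.0298
grip_force: 20.0
```

```bash
python3 - <<'E'
import numpy as np
L=.188;p=None
for t in np.arange(1.74,.1,-.08):
    q=np.array([L*np.cos(t),-L*np.sin(t)])
    if p is not None: print(round(t,2),(q-p).round(4))
    p=q
E
```

```text
1.66 [ 0.0149 -0.0019]
1.58 [ 0.015  -0.0007]
1.5 [0.015  0.0005]
1.42 [0.0149 0.0017]
1.34 [0.0148 0.0029]
1.26 [0.0145 0.004 ]
1.18 [0.0141 0.0052]
1.1 [0.0137 0.0063]
1.02 [0.0131 0.0074]
0.94 [0.0125 0.0084]
0.86 [0.0118 0.0093]
0.78 [0.011  0.0103]
0.7 [0.0101 0.0111]
0.62 [0.0092 0.0119]
0.54 [0.0082 0.0126]
0.46 [0.0072 0.0132]
0.38 [0.0061 0.0137]
0.3 [0.005  0.0142]
0.22 [0.0039 0.0145]
0.14 [0.0027 0.0148]
```

The tab is held at 29.8 mm. Lowering along the arc at about 0.8 rad/s.

drive_tool --moves '[[[0.015,0,-0.002,0,0,0,0],[0.015,0,-0.0007,0,0,0,0],[0.015,0,0.0005,0,0,0,0],[0.015,0,0.0017,0,0,0,0],[0.0148,0,0.003,0,0,0,0],[0.0145,0,0.004,0,0,0,0],[0.014,0,0.005,0,0,0,0],[0.0137,0,0.0063,0,0,0,0],[0.013,0,0.0075,0,0,0,0],[0,0,0,0,0,0,0]]]'

```text
time: 25.6
ee_pos: [0.4888, 0.3031, 0.2124]
eef_rot: [-0.255, 0.967, 0.001, -0.001]
ft_force: [-6.5, 2.4, 7.1]
width: 0.0297
grip_force: 20.0
```

```bash
python3 - <<'E'
from h import *
s=r.read_state(); print(s["ee_pos"],s["ft_force"],s["width"])
d=s["ee_pos"]-[.5755,.35,.061]; x=d@hx; t=np.arccos(-x/.188); print(x,d@hy,d[2],t,.188*np.sin(t))
E
```

```text
[0.48882654 0.30312486 0.21239349] [-6.53029838  2.42554176  7.13118039] 0.029746094770509032
-0.09856223267197359 0.0020353149760271097 0.1513934877958993 1.0189419922359784 0.1600921181405123
```

drive_tool --moves '[[[0.0125,0,0.0085,0,0,0,0],[0.012,0,0.0093,0,0,0,0],[0.011,0,0.0103,0,0,0,0],[0.01,0,0.011,0,0,0,0],[0.0092,0,0.012,0,0,0,0],[0.0082,0,0.0126,0,0,0,0],[0.0072,0,0.0132,0,0,0,0],[0.006,0,0.0137,0,0,0,0],[0.0045,0,0.0125,0,0,0,0],[0,0,0,0,0,0,0]]]'

```text
time: 26.6
ee_pos: [0.4185, 0.2656, 0.1079]
eef_rot: [-0.256, 0.967, 0.002, -0.001]
ft_force: [-7.3, 12.6, -0.5]
width: 0.0296
grip_force: 20.0
```

```bash
python3 - <<'E'
from h import *
s=r.read_state(); print(s["ee_pos"],s["ft_force"],s["width"])
d=s["ee_pos"]-[.5755,.35,.061]; x=d@hx; t=np.arcsin((d[2]+.0087)/.188); print(x,d@hy,d[2],t,.188*np.cos(t))
E
```

```text
[0.4185107  0.26562174 0.10791923] [-7.27544757 12.6029943  -0.45907002] 0.029565751958969946
-0.1782635535134591 0.004143624900411022 0.04691922791286374 0.3003420445248164 0.17958424620878335
```

drive_tool --moves '[[[0.002,0.002,0.007,0,0,0,0],[0.0018,0.001,0.0072,0,0,0,0],[0.0016,0,0.0072,0,0,0,0],[0.0014,0,0.0073,0,0,0,0],[0.001,0,0.007,0,0,0,0],[0.0007,0,0.007,0,0,0,0],[0.0003,0,0.006,0,0,0,0],[0,0,0.005,0,0,0,0],[0,0,0,0,0,0,0]]]' --squeeze 35

```text
time: 27.5
ee_pos: [0.4112, 0.262, 0.0548]
eef_rot: [-0.255, 0.967, 0.001, -0.0]
ft_force: [-2.2, 6.4, -5.2]
width: 0.0294
grip_force: 35.0
```

drive_tool --moves '[[[0,0,0.003,0,0,0,0],[0,0,0.003,0,0,0,0],[0,0,0,0,0,0,0],[0,0,0,0,0,0,0]]]'

```text
time: 27.9
ee_pos: [0.4113, 0.262, 0.0494]
eef_rot: [-0.255, 0.967, 0.001, -0.0]
ft_force: [-6.0, 5.0, 2.7]
width: 0.0297
grip_force: 35.0
```

drive_tool --moves '[[[0,0,0.002,0,0,0,0],[0,0,0.002,0,0,0,0],[0,0,0,0,0,0,0],[0,0,0,0,0,0,0]]]'

```text
time: 28.3
ee_pos: [0.4117, 0.2623, 0.0477]
eef_rot: [-0.255, 0.967, 0.002, 0.0]
ft_force: [-15.3, -2.7, 34.4]
width: 0.0296
grip_force: 34.9
```

There is 34 N at the hard stop. Ease off, release, lift clear, then check.

drive_tool --moves '[[[0,0,-0.004,0,0,0,0],[0,0,0,0,0,0,0.65],[0,0,0,0,0,0,0.65],[0,0,0,0,0,0,0.65],[0,0,-0.03,0,0,0,0.65],[0,0,-0.04,0,0,0,0.65],[0.02,0,-0.04,0,0,0,0.65],[0.02,0,-0.04,0,0,0,0.65],[0,0,-0.04,0,0,0,0.65],[0,0,0,0,0,0,0.65]]]'

```text
time: 29.3
ee_pos: [0.379, 0.2418, 0.2441]
eef_rot: [-0.254, 0.967, 0.002, 0.004]
ft_force: [0.1, 0.5, 0.2]
width: 0.0564
grip_force: 0.0
```

```bash
python3 - <<'E'
from h import *
s=r.read_state(); print(s["ee_pos"],s["ft_force"],s["width"])
tab=lambda t:[.5755-.188*np.cos(t)*.87,.350-.188*np.cos(t)*.494,.061+.188*np.sin(t)]
c=snap("scene","s13.png",(220,130,380,250),4)
for n in("scene","wrist"):
    c=cam(n)
    if n=="wrist": r.camera(n)
    for d in r.place_of(n,"cover_tab")[:2]: print(n,d)
    for t in(0,.1,.15): print(t,w2pix(c,tab(t)).round(1))
E
```

```text
[0.37896309 0.2417706  0.24413817] [0.13671335 0.52346708 0.22776217] 0.056364230854961984
scene {'at': [283.5, 216.3], 'conf': 0.91}
0 [283.7 215.1]
0.1 [283.3 209.8]
0.15 [283.3 206.9]
wrist {'at': [319.8, 211.2], 'conf': 0.69}
0 [315.2 214.4]
0.1 [315.1 220.2]
0.15 [315.1 223.8]
```

View pics/s13.png

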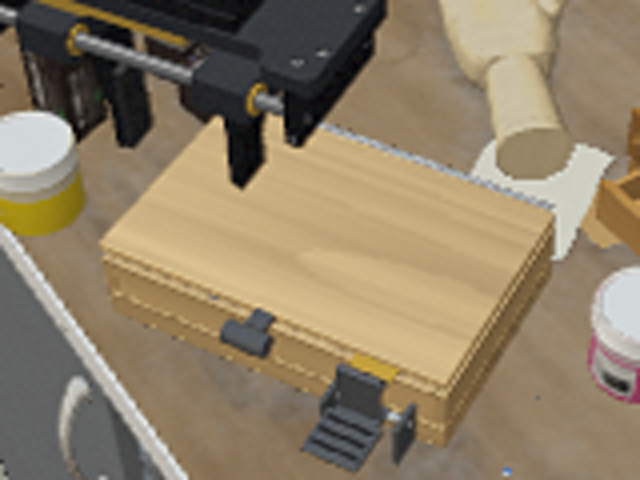

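The cover lies flush, with the tab at scene (283.5,216), which matches angle 0. The latch is at rest with its hook over the edge at crop (370,365), and the arm is clear. Handing in.

```bash
python3 -c "
from bench import r; print(r.close_job())"
```

```text
the job is handed in; nothing more can be done
None
```

I put both red-sleeved erasers in the narrow bay and latched the cover shut; no tubes lay to the right of the box. I've handed the job in, but no verdict came back.

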